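Open the sprung supply box

ROBOT

A 6-joint arm with a two-finger parallel gripper is mounted at the origin on the work surface. World frame = base frame: x ahead of the robot, y to its left, z up, the work surface at z = 0. Lengths are in m, angles in rad, forces in N, time in s.
With the tool pointing down it reaches from about 0.325 to 0.875 m from the base axis. Payload 4.4 kg.
Tool frame: the origin (TCP) lies midway between the tips of the shut fingers; the grasp point (between the pads) lies 19 mm behind it; z points along the fingers, y is the direction in which the jaws open and shut (so a half turn about z gives the same grasp; the last joint's range is limited). The gripper opens to 85 mm and grips with 20 to 120 N. Pads are 22 mm wide; open, the fingers measure 114 mm over their backs; the gripper's body (76 mm by 85 mm) begins 54 mm behind the grasp point. The pads swing forward as they close: fully open they stand 13 mm farther back than shut.
Start: joints at [-1.312, 0.207, 1.542, -0, 1.393, -0.15], TCP at [0.229, -0.527, 0.196] pointing down, gripper open.
Joint ranges: [-2.73, 2.73], [-0.86, 2.22], [0.23, 2.46], [-1.11, 4.25], [0.08, 2.63], [-2.82, 2.82]. Speed limits (rad/s): [2.79, 2.79, 3.14, 3.14, 3.14, 3.14].

INTERFACE

Orientations are given as a unit quaternion [w, x, y, z].
In Python, from rig import get_state, camera, sign_off, find_in, regions_of, place_of gives the robot as it stands. The module is installed in compiled form; this text tells all that it offers.
- The arm moves only by the tool drive_tool, never from a script. Its arguments are lists of equal length, an entry for each row: "dp": the shift along the tool's x, y, z in mm, a list of three; "angular": the turn, a rotation vector about the tool's x, y, z in degrees, a list of three. A call has 1 to 5 rows; each row shifts and turns the pose as measured when the row begins, along the tool's axes as they then stand; what a row does not reach is not made up. A row lasts 1/8 s, in which the tool goes at most 62.5 mm and 10.7 degrees, less where a joint would pass 70% of its speed; a pose out of reach is approached as far as the arm can. A call with a gripper value outside its range is refused whole. "gripper" is the closure, from 0 (fully open) to 1 (shut), set as the call begins (left out, the last holds). The fingers move at their own pace and stop on an object; the grip force is fixed at half the most. Time passes only in rows, so rows that do not move let the fingers close. It gives the time, the measured TCP pose, the force and the opening at its end, in the units of the state.
- get_state(): the state, without advancing time (a new reading comes with each control period).
- camera(name): name is "side" or "top"; returns a dict with "color" (400x640x3 uint8, red, green, blue), "fx", "fy", "cx", "cy" (pixels), "D" ([k1, k2, p1, p2, k3] as OpenCV has them; the pictures are not rectified), "T" (4x4, takes a point from camera to world coordinates). Camera axes: x right, y down, z forward; pixel columns grow to the right and rows downward; lengths in m; the calibration is good to about 2 mm. A picture is of the moment at which its call begins. There is no depth.
- sign_off(): hands the job in, once; it reports no verdict.
Trained networks look in a picture, given as the dict that the camera call returned (one of the last four; its "shot" number tells which), for a name from the list of things; names that differ only in an ending like _2 or _b are one class to them, and where a whole thing is asked for, a point or a joint stands for the part that bears it (a point fixed in the world has none). Each returns a list of dicts, best first, with "conf" (0 to 1); they miss things now and then, are a little off and sometimes report something else, mostly with a low value. They report only what shows in the picture. A call takes as long as a camera call.
- find_in(picture, thing): "box" ([left, top, right, bottom] in pixels, round what is visible of it).
- regions_of(picture, thing): "region" (400x640 bool, what is visible of it) and "box" ([left, top, right, bottom] in pixels, round what is visible of it).
- place_of(picture, thing): "at" ([column, row] in pixels: a listed point, or the origin of a listed thing).
The state is a dict: "time_s": time; "joint_positions": joint angles; "qvel": joint speeds; "joint_efforts": joint torques, N m; "eef_pos": TCP position; "ee_rot": TCP orientation; "contact_force": force on the tool from outside, world axes, zero at the start; "moment": the same for the moment, N m; "grip_width": finger opening in m.
Only numpy, scipy, OpenCV 4.12 (cv2) and the standard library are available. Lean on these libraries where they do the work, as an engineer would, in place of code of your own. Each camera call takes 0.05 s, during which the arm holds its last target.

TASK

Open the grey supply box on the desk: press the round release button on its front ledge so that the sprung lid pops up, then take up the half-open lid with the fingers, steady it and ease it gently back, without flinging it, until it leans fully open by itself. Do not shift or upset the mug, the roll and the bottle beside it.

Things in the scene. Friction and masses are not known exactly. Their poses are not given: they have to be found in the camera images.
- supply_box: Grey painted steel box fixed to the desk, tray 150 (x) x 200 (y) x 75 high with a bare aluminium lid; a ledge 65 deep, 200 wide and 55 high runs along its front (-x) side, so the whole is 215 deep. Origin: on the desk under the centre of the tray; x points from the button side to the hinge side, y along the hinge, z up. Inside are a latch catch and a wire spring bracket that need not be touched.
- button (a joint): Press depth of the release button in m: 0 is up, 0.007 is fully down. The latch lets go at about 0.004. It starts to move at 1.5 N, takes 5 N at full depth, and springs back.
- button_top (a point): Centre of the top face of the round black button, 32 across, in a dark metal collar 48 across, in the middle of the front ledge. At (-112, 0, 78) mm in the box frame when up; fully pressed it still stands 4 mm above its collar. The lid's front edge is 35 mm behind the button's centre and 6 mm above its top.
- lid (a joint): Opening angle of the lid in rad: 0 is shut and latched; when the latch lets go a spring lifts it in about half a second to about 0.61, where it rests on the spring; carried higher, it sinks back to there if let go before the upright. A push of 1 to 3 N at its edge carries it. Upright is 1.57; beyond that it tips by its own weight to its stop at 1.85, where it stays. The hinge is slightly damped.
- lid_edge (a point): Middle of the lower front edge of the lid (the underside corner), 152 mm from the hinge line. The lid is a flat plate 156 x 204 x 8 thick, about 0.3 kg, with a small latch tongue 30 wide and 20 deep under the middle of its front, 15 to 25 mm in from the edge. x along the lid towards the hinge, z out of its top face.
- lid_hinge (a point): Middle of the hinge line, at (75, 0, 76) mm in the box frame, level with the underside of the shut lid. The front edge swings up and away from the robot about it, around the box's y axis.
- mug: White mug, 80 across and 95 high, loose beside the box; origin at the centre of its underside. To be left alone.
- tape_roll: Empty cardboard roll core standing on end, 90 across and 48 high, loose beside the box; origin at the centre of its underside. To be left alone.
- bottle: White plastic bottle, 60 across and 170 high, loose beside the box; origin at the centre of its underside. To be left alone.

How it is judged:
By the outcome, as a careful person would: the job done as asked, in the order asked, and still so for the second after the job is handed in, with the robot touching nothing.
It also fails if it takes over 42 s, if anything falls off the work surface, if the arm or the gripper's body presses on something with over 40 N, if the wrist force passes 120 N, or if a joint passes its speed limit or range.

## Working session

There is one attempt and no reset: what is moved stays moved. The work goes in short steps, Python scripts to look and compute and a tool call to move; the robot and the scene stay as the last step left them, time stands still between calls to the robot, and variables do not carry over. Pictures are saved under pics/ and viewed, and the job is handed in when it is done.

Besides the shell and the picture viewer there is one more tool, called after "Emit:" as name(argument=value, ...) on one line, values as JSON. drive_tool: Moves the arm, as the interface text tells. Its arguments: {"type":"object","properties":{"dp":{"type":"array","items":{"type":"array","items":{"type":"number"}}},"angular":{"type":"array","items":{"type":"array","items":{"type":"number"}}},"gripper":{"type":"number"}},"required":["dp","angular"]}

```bash
mkdir -p pics
cat > h.py <<'E'
import numpy as np, cv2
from rig import *
def snap(n,fn):
    p=camera(n); cv2.imwrite('pics/'+fn,p['color'][:,:,::-1]); return p
def ray(p,uv):
    K=np.array([[p['fx'],0,p['cx']],[0,p['fy'],p['cy']],[0,0,1]])
    x=cv2.undistortPoints(np.array([[uv]],float),K,np.array(p['D'],float))[0,0]
    T=np.array(p['T']); return T[:3,3],T[:3,:3]@np.array([x[0],x[1],1.])
def atz(p,uv,z):
    o,d=ray(p,uv); return o+d*(z-o[2])/d[2]
def tri(a,b):
    (o1,d1),(o2,d2)=a,b
    s=np.linalg.lstsq(np.c_[d1,-d2],o2-o1,rcond=None)[0]
    q1=o1+d1*s[0];q2=o2+d2*s[1]; return (q1+q2)/2,np.linalg.norm(q1-q2)
def proj(p,P):
    T=np.linalg.inv(np.array(p['T']));K=np.array([[p['fx'],0,p['cx']],[0,p['fy'],p['cy']],[0,0,1]])
    return cv2.projectPoints(np.array(P,float).reshape(-1,1,3),cv2.Rodrigues(T[:3,:3])[0],T[:3,3],K,np.array(p['D'],float))[0][:,0]
E
python3 - <<'E'
from h import *
np.set_printoptions(precision=4,suppress=True)
P={n:snap(n,n+'0.png') for n in('top','side')}
print({n:np.array(P[n]['T'])[:3,3] for n in P})
R={}
for t in ['button_top','lid_edge','lid_hinge','supply_box','mug','tape_roll','bottle']:
    for n in P:
        r=place_of(P[n],t)
        if r: R[t,n]=ray(P[n],r[0]['at'])
        print(t,n,[(np.round(q['at'],1),round(q['conf'],2)) for q in r[:2]])
    if (t,'top') in R and (t,'side') in R: print('  tri',tri(R[t,'top'],R[t,'side']))
s=get_state();print(s)
E
```

```text
{'top': array([0.4479, 0.0309, 0.9495]), 'side': array([0.1199, 0.6499, 0.7285])}
button_top top [(array([303.9, 237.6]), 0.47), (array([302.3, 218.9]), 0.32)]
button_top side [(array([333.5, 226.6]), 0.43)]
  tri (array([0.4752, 0.0804, 0.08  ]), np.float64(0.005433107446719436))
lid_edge top [(array([302.8, 215.4]), 0.67)]
lid_edge side [(array([316.2, 223.2]), 0.97)]
  tri (array([0.5239, 0.0842, 0.066 ]), np.float64(0.0024126890990796915))
lid_hinge top [(array([285.4, 150.1]), 0.75)]
lid_hinge side [(array([262.9, 205. ]), 0.68)]
  tri (array([0.6668, 0.123 , 0.0779]), np.float64(0.005592294284799629))
supply_box top [(array([296.9, 188.4]), 0.97)]
supply_box side [(array([290.2, 235.3]), 0.58)]
  tri (array([ 0.5948,  0.1034, -0.0072]), np.float64(0.0014804537360437937))
mug top [(array([195.8, 196.9]), 0.62)]
mug side [(array([234.7, 295.2]), 0.79), (array([315.6, 224. ]), 0.63)]
  tri (array([ 0.5733,  0.3374, -0.0022]), np.float64(0.005065966571190677))
tape_roll top [(array([394. , 197.6]), 0.94)]
tape_roll side [(array([335.9, 193.7]), 0.63)]
  tri (array([ 0.5782, -0.1129,  0.0083]), np.float64(0.02146605755498175))
bottle top [(array([379.6, 124.3]), 0.77)]
bottle side [(array([294.9, 180.4]), 0.79)]
  tri (array([ 0.7414, -0.0931, -0.002 ]), np.float64(0.006151149210686539))
{'time_s': 0.8, 'joint_positions': array([-1.3115,  0.2066,  1.5415, -0.    ,  1.3935, -0.1505]), 'qvel': array([ 0.0021, -0.0008,  0.0008,  0.0009,  0.0018, -0.001 ]), 'joint_efforts': array([ -0.0002, -38.3002, -29.1955,  -0.0003,   0.0004,  -0.    ]), 'eef_pos': array([ 0.2291, -0.5274,  0.1957]), 'ee_rot': array([ 0.    ,  0.9791,  0.2034, -0.    ]), 'contact_force': array([-0.0407, -0.2277, -0.1492]), 'moment': array([0.0232, 0.0345, 0.0344]), 'grip_width': 0.08559891774169519}
```

View pics/top0.png

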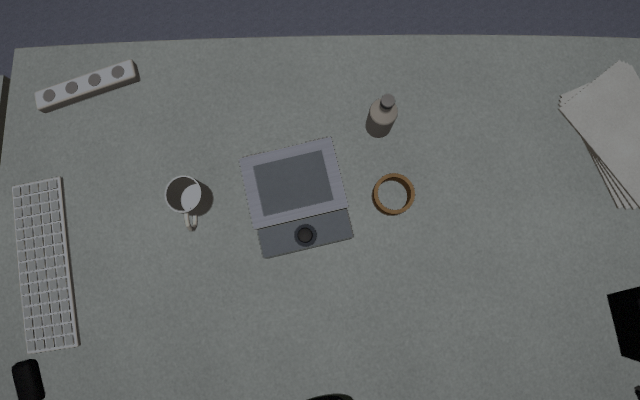

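View pics/side0.png

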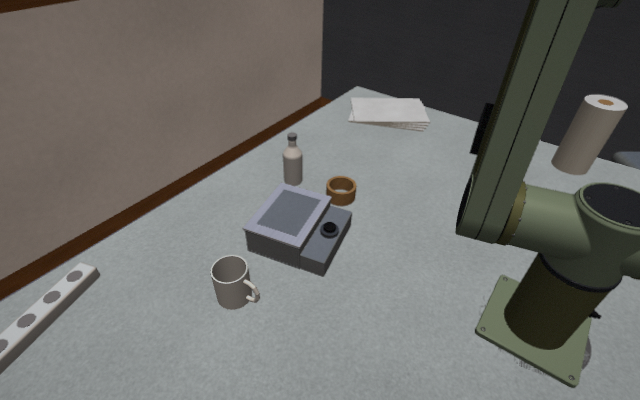

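```bash
cat > fit.py <<'E'
from h import *
from scipy.optimize import least_squares
p=cv2.imread('pics/top0.png'); s=cv2.imread('pics/side0.png')
a=cv2.resize(p[125:270,225:370],None,fx=4,fy=4,interpolation=cv2.INTER_CUBIC)
cv2.imwrite('pics/topz.png',cv2.convertScaleAbs(a,alpha=1.6))
a=cv2.resize(s[175:285,235:365],None,fx=5,fy=5,interpolation=cv2.INTER_CUBIC)
cv2.imwrite('pics/sidez.png',cv2.convertScaleAbs(a,alpha=1.6))
E
python3 fit.py
```

```text
(no output)
```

View pics/topz.png

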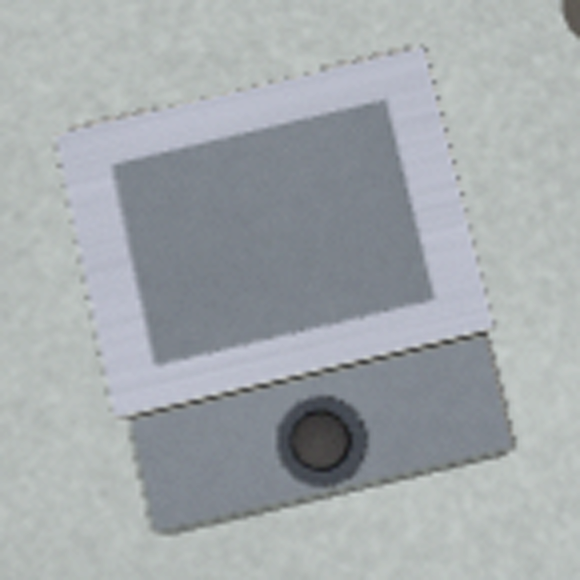

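View pics/sidez.png

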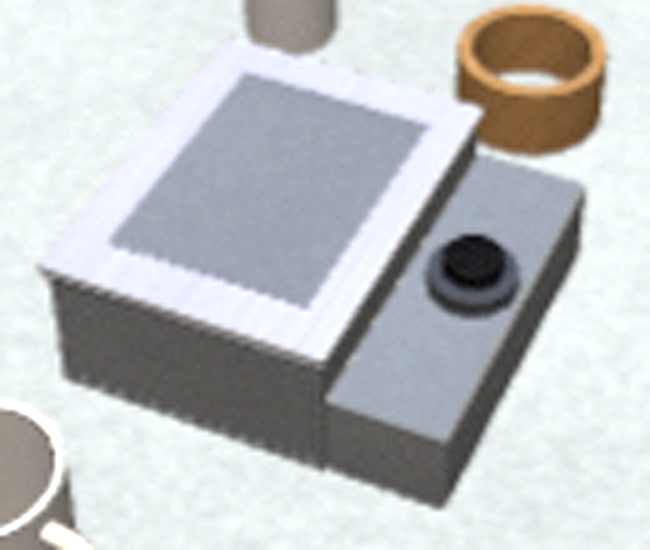

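```bash
cat > fit.py <<'E'
from h import *
from scipy.optimize import least_squares
np.set_printoptions(precision=4,suppress=True)
P={n:camera(n) for n in('top','side')}
M=np.array
top=M([[58,133],[424,44],[494,330],[113,417],[516,452],[152,532],[321,441]])/4+M([225,125])-.4
side=M([[42,270],[235,38],[482,112],[326,361],[583,188],[445,441],[472,258]])/5+M([235,175])-.4
B=M([[79,102,84],[79,-102,84],[-77,-102,84],[-77,102,84],[-140,-100,55],[-140,100,55],[-112,0,78]])/1e3
def W(v,B=B):
    c,s=np.cos(v[2]),np.sin(v[2]); return B@M([[c,s,0],[-s,c,0],[0,0,1]])+M([v[0],v[1],0])
f=lambda v:np.r_[(proj(P['top'],W(v))-top).ravel(),(proj(P['side'],W(v))-side).ravel()]
f1=lambda v:f(v)[:14]; f2=lambda v:f(v)[14:]
for g in(f,f1,f2):
    r=least_squares(g,[.59,.1,.2]); print(r.x,np.degrees(r.x[2]),np.sqrt(np.mean(r.fun**2)))
v=least_squares(f,[.59,.1,.2]).x; print(f(v).reshape(-1,2)); print('button',W(v)[-1])
np.save('box.npy',v)
for t,h in(('mug',.0),('tape_roll',0),('bottle',0)):
    print(t,atz(P['top'],place_of(P['top'],t)[0]['at'],0))
s=get_state()['ee_rot']; from scipy.spatial.transform import Rotation as Ro
print(Ro.from_quat(np.roll(s,-1)).as_matrix())
E
python3 fit.py
```

```text
[0.5931 0.1055 0.2225] 12.74932345867854 0.6024174850566012
[0.5932 0.105  0.2208] 12.649894399441012 0.4486091632441723
[0.5926 0.1066 0.226 ] 12.949149142978598 0.6701000001861759
[[-1.1252 -0.1761]
 [ 0.4905  0.3643]
 [ 0.239  -0.2358]
 [-0.0809  0.1959]
 [ 0.1214 -0.3856]
 [-0.4074  0.8185]
 [-0.4575 -0.2784]
 [-0.9398 -1.1667]
 [-0.7535 -0.3486]
 [ 0.7398 -0.4181]
 [-0.543   0.1598]
 [ 1.2976 -0.7404]
 [ 0.4243  0.3451]
 [ 0.4371 -0.5907]]
button [0.4839 0.0807 0.078 ]
mug [0.5766 0.342  0.    ]
tape_roll [ 0.5681 -0.1191  0.    ]
bottle [ 0.7493 -0.091   0.    ]
[[ 0.9172  0.3984 -0.    ]
 [ 0.3984 -0.9172  0.    ]
 [-0.     -0.     -1.    ]]
```

```bash
cat > plan.py <<'E'
import numpy as np,sys
from rig import get_state
from scipy.spatial.transform import Rotation as R
np.set_printoptions(precision=4,suppress=True)
v=np.load('box.npy'); Rb=R.from_euler('z',v[2]).as_matrix()
def b2w(p): return Rb@np.array(p)/1000+np.array([v[0],v[1],0])
def w2b(p): return Rb.T@(np.array(p)-np.array([v[0],v[1],0]))*1000
def tool(th): # approach pitch below horizontal (rad): z=(cos,0,-sin), x=+y box
    z=np.array([np.cos(th),0,-np.sin(th)]);x=np.array([0,1.,0]);y=np.cross(z,x)
    return Rb@np.c_[x,y,z]
def cur():
    s=get_state(); return np.array(s['eef_pos']),R.from_quat(np.roll(s['ee_rot'],-1)),s
def show():
    p,r,s=cur(); m=Rb.T@r.as_matrix(); print('t',s['time_s'],'box mm',w2b(p),'pitch',np.degrees(np.arctan2(-m[2,2],m[0,2])),'x',m[:,0],'F',np.array(s['contact_force']),'w',s['grip_width'],'q',s['joint_positions'])
def go(pb,th,n,m=5):
    p,r,s=cur(); pt=b2w(pb); rt=R.from_matrix(tool(np.radians(th)))
    rv=(r.inv()*rt).as_rotvec(); dp=[];an=[]
    for i in range(n):
        ri=r*R.from_rotvec(rv*i/n)
        dp.append(np.round(ri.inv().apply((pt-p)/n)*1000,1).tolist()); an.append(np.round(np.degrees(rv)/n,1).tolist())
    print(n,'dp',dp);print('ang',an[0],'x',n)
E
python3 - <<'E'
from plan import *
show(); go([-116,0,170],90,15)
E
```

```text
t 1.05 box mm [-494.7284 -536.8955  195.6825] pitch 90.00121729334398 x [ 0.9825  0.1862 -0.    ] F [-0.0343 -0.2723 -0.8454] w 0.08520341325815026 q [-1.3115  0.2066  1.5415 -0.      1.3935 -0.1505]
15 dp [[31.5, -30.5, 1.7], [34.1, -27.4, 1.7], [36.5, -24.2, 1.7], [38.6, -20.7, 1.7], [40.3, -17.1, 1.7], [41.7, -13.3, 1.7], [42.8, -9.4, 1.7], [43.5, -5.4, 1.7], [43.8, -1.4, 1.7], [43.7, 2.7, 1.7], [43.3, 6.7, 1.7], [42.5, 10.6, 1.7], [41.3, 14.5, 1.7], [39.8, 18.3, 1.7], [38.0, 21.8, 1.7]]
ang [-0.0, -0.0, -5.3] x 15
```

Emit:
drive_tool(dp=[[31.5,-30.5,0],[34,-27.5,0],[36.5,-24,0],[38.5,-20.5,0],[40.5,-17,0]], angular=[[0,0,-5.3],[0,0,-5.3],[0,0,-5.3],[0,0,-5.3],[0,0,-5.3]], gripper=1)

```text
time_s: 1.68
eef_pos: [0.3131, -0.3225, 0.1957]
ee_rot: [0.001, 0.904, 0.427, 0.0]
contact_force: [0.8, 0.1, 0.8]
grip_width: 0.0002
```

Emit:
drive_tool(dp=[[41.5,-13.5,0],[43,-9.5,0],[43.5,-5.5,0],[44,-1.5,0],[44,2.5,0]], angular=[[0,0,-5.3],[0,0,-5.3],[0,0,-5.3],[0,0,-5.3],[0,0,-5.3]])

```text
time_s: 2.3
eef_pos: [0.3952, -0.1115, 0.1967]
ee_rot: [0.004, 0.778, 0.628, 0.001]
contact_force: [0.1, 0.7, 0.4]
grip_width: -0.0
```

Run:
```python
from plan import *
show(); go([-116,0,150],90,5);go([-116,0,150],90,8)
```

```text
t 2.3 box mm [-240.9391 -167.909   196.7411] pitch 89.73572409799951 x [ 0.4217  0.9067 -0.0033] F [0.1116 0.7371 0.3804] w -3.555906845601138e-05 q [-0.4852 -0.1662  1.9193 -0.0015  1.3812 -0.2721]
5 dp [[41.0, 8.4, 9.3], [40.1, 12.0, 9.3], [38.9, 15.4, 9.3], [37.4, 18.8, 9.3], [35.6, 22.0, 9.3]]
ang [0.1, 0.1, -5.0] x 5
8 dp [[25.6, 5.3, 5.8], [25.3, 6.7, 5.8], [24.9, 8.0, 5.8], [24.4, 9.4, 5.8], [23.9, 10.7, 5.8], [23.3, 12.0, 5.8], [22.6, 13.2, 5.8], [21.8, 14.4, 5.8]]
ang [0.0, 0.0, -3.1] x 8
```

Emit:
drive_tool(dp=[[41,8.5,9],[40,12,9],[39,15.5,9],[37.5,19,9],[35.5,22,9]], angular=[[0,0,-5],[0,0,-5],[0,0,-5],[0,0,-5],[0,0,-5]])

```text
time_s: 2.92
eef_pos: [0.4833, 0.0868, 0.1528]
ee_rot: [0.007, 0.618, 0.786, 0.001]
contact_force: [0.0, -0.1, 0.6]
grip_width: 0.0001
```

Run:
```python
from plan import *
show(); go([-117,0,88],90,3)
```

```text
t 2.925 box mm [-111.2367    6.0406  152.8294] pitch 89.34018132017593 x [-0.0167  0.9998 -0.0101] F [ 0.0337 -0.0812  0.6233] w 8.870117763405634e-05 q [ 0.0065  0.0595  1.8002 -0.0076  1.2686 -0.2306]
3 dp [[-1.8, -2.2, 21.6], [-1.8, -2.1, 21.6], [-1.9, -2.0, 21.6]]
ang [0.2, 0.2, 0.3] x 3
```

Emit:
drive_tool(dp=[[-2,-2,18],[-2,-2,18],[-2,-2,18],[0,0,0]], angular=[[0.2,0.2,0.3],[0.2,0.2,0.3],[0.2,0.2,0.3],[0,0,0]])

```text
time_s: 3.42
eef_pos: [0.4779, 0.0793, 0.0947]
ee_rot: [-0.001, 0.624, 0.782, -0.001]
contact_force: [-0.8, 0.2, 0.3]
grip_width: -0.0002
```

Run:
```python
from plan import *
from h import *
show(); p=snap('side','s1.png'); q=cv2.imread('pics/s1.png')[150:300,220:420]; cv2.imwrite('pics/s1z.png',cv2.resize(q,None,fx=3.5,fy=3.5))
go([-117,0,74],90,3)
```

```text
t 3.425 box mm [-118.136    -0.0536   94.7445] pitch 90.13810262152249 x [-0.0015  1.      0.0013] F [-0.7666  0.1751  0.3455] w -0.00016236857866683917 q [-0.0149  0.1287  1.8572  0.0007  1.1583 -0.2392]
3 dp [[0.1, 0.1, 7.2], [0.1, 0.1, 7.2], [0.1, 0.1, 7.2]]
ang [-0.0, -0.0, 0.0] x 3
```

View pics/s1z.png

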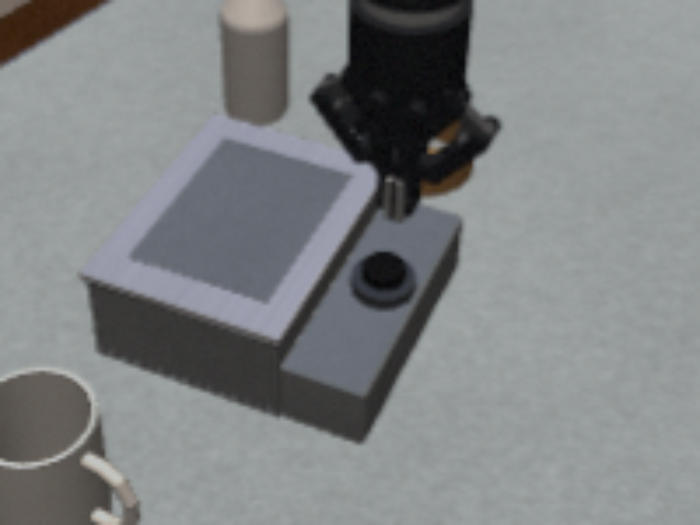

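Run:
```python
from plan import *
from h import *
p=camera('side'); t=camera('top')
c=cur()[0]
for q in (p,t): print(proj(q,c), proj(q,b2w([-112,0,78])))
cv2.imwrite('pics/t1z.png',cv2.resize(t['color'][120:280,220:400,::-1],None,fx=3.5,fy=3.5))
print(get_state()['moment'])
```

```text
[[331.0868 220.3605]] [[329.4371 225.6093]]
[[304.29   235.8452]] [[304.3925 234.5716]]
[ 0.0123  0.0238 -0.0265]
```

View pics/t1z.png

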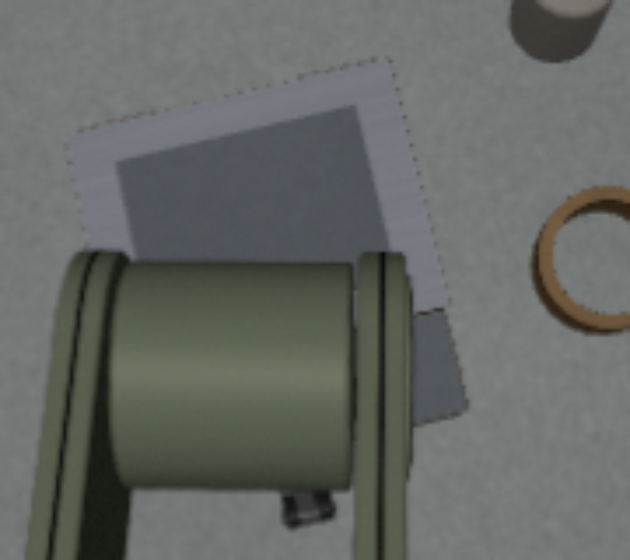

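Run:
```python
from h import *
q=cv2.imread('pics/s1.png')[165:245,290:380]; cv2.imwrite('pics/s1zz.png',cv2.convertScaleAbs(cv2.resize(q,None,fx=7,fy=7,interpolation=cv2.INTER_CUBIC),alpha=2.2))
```

```text
(no output)
```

View pics/s1zz.png

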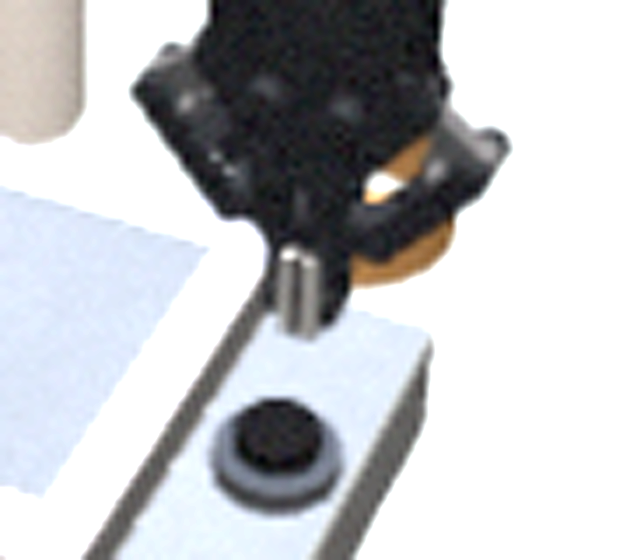

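Run:
```python
from plan import *
from h import *
p=camera('side'); c,r,_=cur(); 
q=cv2.convertScaleAbs(cv2.resize(p['color'][165:245,290:380,::-1],None,fx=7,fy=7,interpolation=cv2.INTER_CUBIC),alpha=2.2)
for d in [(0,0,0),(11,0,0),(-11,0,0),(11,14,0),(11,-14,0),(0,0,-19),(0,38,-73),(0,-38,-73),(42,38,-73),(42,-38,-73)]:
    u=proj(p,c+r.apply(np.array(d)/1e3))[0]; print(d,u)
    cv2.circle(q,tuple(int(a) for a in (u-[290,165]+.5)*7),4,(0,0,255),-1)
cv2.imwrite('pics/s1m.png',q); print(p['fx'])
```

```text
(0, 0, 0) [330.9429 220.2315]
(11, 0, 0) [329.279  223.0213]
(-11, 0, 0) [332.5794 217.4878]
(11, 14, 0) [324.0172 221.3708]
(11, -14, 0) [334.5886 224.687 ]
(0, 0, -19) [331.3134 214.5651]
(0, 38, -73) [317.5694 193.2523]
(0, -38, -73) [347.6675 202.018 ]
(42, 38, -73) [310.3259 203.7073]
(42, -38, -73) [341.2842 213.06  ]
372.2918434560411
```

View pics/s1m.png

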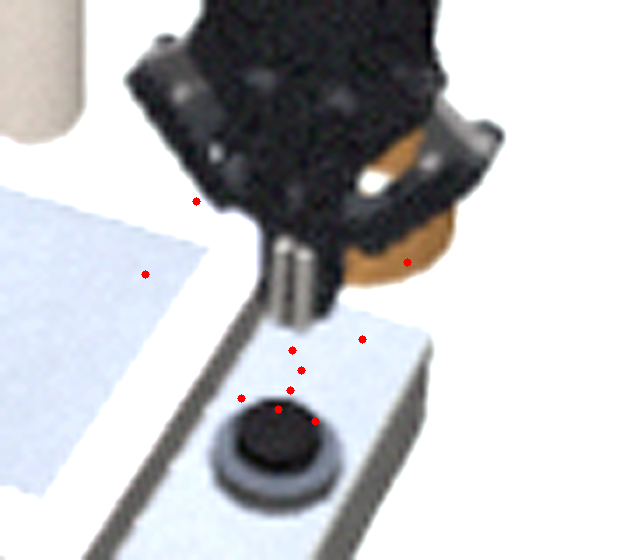

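Run:
```python
from plan import *
from h import *
for i in range(3):
    show(); p=camera('side')
show()
cv2.imwrite('pics/s1n.png',cv2.convertScaleAbs(cv2.resize(p['color'][165:245,290:380,::-1],None,fx=7,fy=7,interpolation=cv2.INTER_CUBIC),alpha=2.2))
```

```text
t 3.625 box mm [-115.1298   -0.0365   97.7232] pitch 89.77501228060142 x [-0.0028  1.     -0.0001] F [-0.0934 -0.4397  0.4339] w 0.00011818614883410789 q [-0.0135  0.1261  1.8531  0.0009  1.1586 -0.2391]
t 3.675 box mm [-114.9439    0.0778   97.8947] pitch 89.75221550989647 x [-0.003   1.     -0.0002] F [-0.3877 -0.5379 -1.3046] w -6.892281655918817e-05 q [-0.0132  0.1259  1.8529  0.0009  1.1586 -0.2391]
t 3.725 box mm [-114.9167    0.2189   97.9471] pitch 89.74797873951194 x [-0.0034  1.     -0.0002] F [ 0.064  -0.2103  0.4207] w 6.61894012329481e-05 q [-0.0129  0.1258  1.8528  0.0009  1.1586 -0.2392]
t 3.775 box mm [-114.971     0.2955   97.8885] pitch 89.75681208246047 x [-0.0035  1.     -0.0002] F [-0.585  -0.9547  0.3648] w 0.0002355699199528022 q [-0.0127  0.1259  1.8529  0.0009  1.1586 -0.2391]
```

View pics/s1n.png

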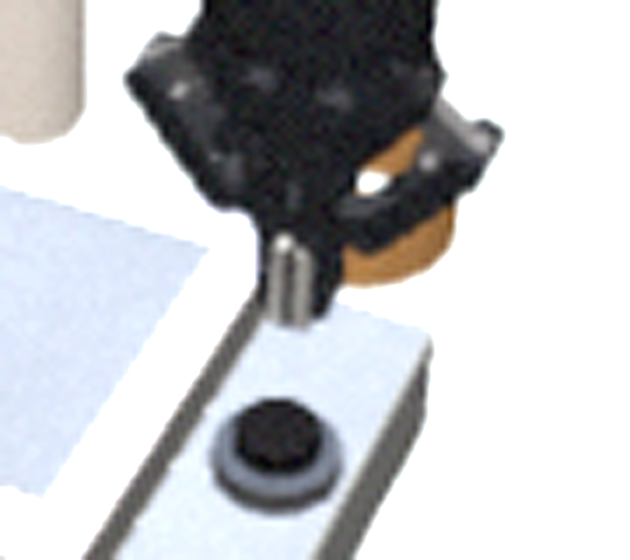

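Run:
```python
from plan import *
from h import *
P=camera('side');T=camera('top')
cv2.imwrite('pics/t2z.png',cv2.convertScaleAbs(cv2.resize(T['color'][180:290,260:360,::-1],None,fx=5.5,fy=5.5,interpolation=cv2.INTER_CUBIC),alpha=2.2))
cv2.imwrite('pics/s2full.png',P['color'][:,:,::-1])
x,e=tri(ray(P,(360.5,185)),ray(T,(307.7,266))); print(x,e,w2b(x)); print(w2b(cur()[0]))
```

```text
[0.4218 0.0654 0.2273] 0.005079446507123135 [-175.8833   -1.2572  227.2933]
[-115.2081    0.4818   97.6259]
```

View pics/t2z.png

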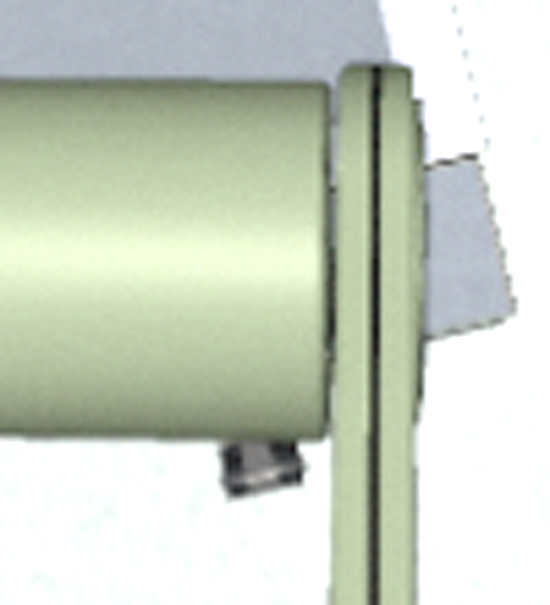

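View pics/s2full.png

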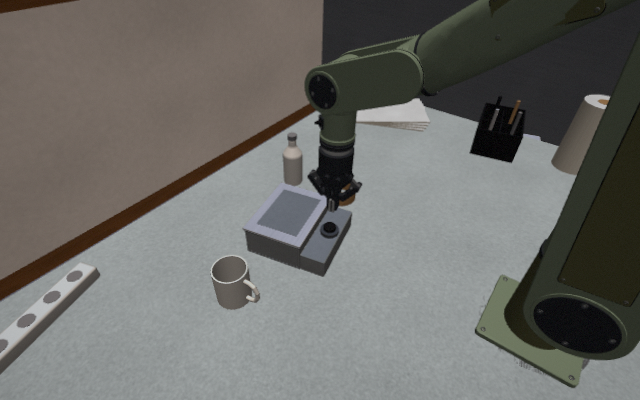

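Run:
```python
from plan import *
from h import *
P=camera('side')
for z in (98,110,120,125,130,135): print(z,proj(P,b2w([-115,11,z]))[0],proj(P,b2w([-115,0,z]))[0])
```

```text
98 [329.2176 222.9298] [330.8936 220.144 ]
110 [329.4196 219.3557] [331.1084 216.5761]
120 [329.5907 216.3297] [331.2902 213.5557]
125 [329.6772 214.8003] [331.3822 212.0291]
130 [329.7643 213.2596] [331.4748 210.4915]
135 [329.8521 211.7076] [331.5681 208.9427]
```

Run:
```python
from plan import *
show();go([-98,0,100],65,4)
```

```text
t 3.925 box mm [-115.344     0.5602   97.4728] pitch 89.8072911669667 x [-0.0039  1.      0.    ] F [ 0.4967 -0.6577 -0.9853] w -0.00022218042625446178 q [-0.0124  0.1263  1.8534  0.0009  1.1586 -0.2391]
4 dp [[-0.2, 4.3, -0.6], [-0.2, 4.4, -0.1], [-0.1, 4.4, 0.3], [-0.1, 4.3, 0.8]]
ang [-6.2, -0.0, 0.1] x 4
```

Emit:
drive_tool(dp=[[0,4.3,-0.6],[0,4.4,0],[0,4.4,0],[0,4.3,1],[0,0,0]], angular=[[-6.2,0,0],[-6.2,0,0],[-6.2,0,0],[-6.2,0,0],[0,0,0]])

```text
time_s: 4.55
eef_pos: [0.4989, 0.0851, 0.1013]
ee_rot: [0.14, 0.606, 0.763, 0.175]
contact_force: [0.3, -0.7, -0.4]
grip_width: -0.0002
```

Run:
```python
from plan import *
from h import *
show(); P=camera('side');T=camera('top'); show()
q=cv2.convertScaleAbs(cv2.resize(P['color'][165:245,290:380,::-1],None,fx=7,fy=7,interpolation=cv2.INTER_CUBIC),alpha=2.2)
c,r,_=cur()
for L in(0,19,30):
    u=proj(P,c+r.apply(np.array([11,0,-L])/1e3))[0]; cv2.circle(q,tuple(int(a) for a in (u-[290,165]+.5)*7),4,(0,0,255),-1)
cv2.imwrite('pics/s3.png',q)
cv2.imwrite('pics/t3.png',cv2.convertScaleAbs(cv2.resize(T['color'][180:290,260:360,::-1],None,fx=5,fy=5,interpolation=cv2.INTER_CUBIC),alpha=2.2))
```

```text
t 4.55 box mm [-96.334    0.9539 101.3464] pitch 64.1729655153997 x [-0.0049  1.     -0.0012] F [ 0.3494 -0.7274 -0.4481] w -0.00016263958742415921 q [-0.1017 -0.1216  2.1783  0.2277  0.6678 -0.4786]
t 4.65 box mm [-93.2063   0.0466 103.5938] pitch 63.96235549540834 x [-0.0053  1.     -0.0028] F [ 0.4008 -0.3383 -0.0095] w -9.947621631013322e-05 q [-0.1011 -0.1198  2.1725  0.227   0.6677 -0.4782]
```

View pics/s3.png

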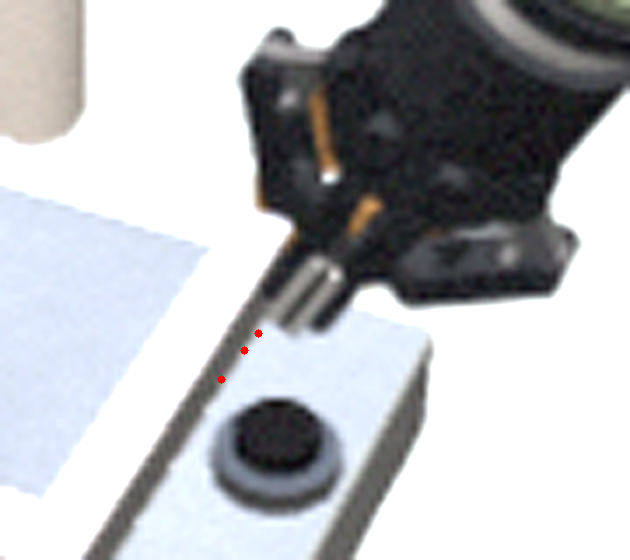

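Run:
```python
from plan import *
from h import *
show(); P=camera('side'); c,r,_=cur(); show()
q=cv2.convertScaleAbs(cv2.resize(P['color'][125:245,285:405,::-1],None,fx=5,fy=5,interpolation=cv2.INTER_CUBIC),alpha=2.2)
def d(v,col):
    u=proj(P,c+r.apply(np.array(v)/1e3))[0]; cv2.circle(q,tuple(int(a) for a in (u-[285,125]+.5)*5),3,col,-1)
for L in(0,19,30,73,130,160): d([0,0,-L],(0,0,255))
for z in(78,): 
    for a in range(0,360,30):
        u=proj(P,b2w([-112+16*np.cos(np.radians(a)),16*np.sin(np.radians(a)),z]))[0];cv2.circle(q,tuple(int(k) for k in (u-[285,125]+.5)*5),2,(0,255,0),-1)
cv2.imwrite('pics/s4.png',q)
```

```text
t 4.65 box mm [-93.2063   0.0466 103.5938] pitch 63.96235549540834 x [-0.0053  1.     -0.0028] F [ 0.4008 -0.3383 -0.0095] w -9.947621631013322e-05 q [-0.1011 -0.1198  2.1725  0.227   0.6677 -0.4782]
t 4.7 box mm [-92.479   -0.1162 104.0385] pitch 63.91270112906075 x [-0.0055  1.     -0.0032] F [ 0.0847 -1.1218  0.9138] w -0.00025820095727118836 q [-0.101  -0.1193  2.1712  0.2271  0.6675 -0.4784]
```

View pics/s4.png

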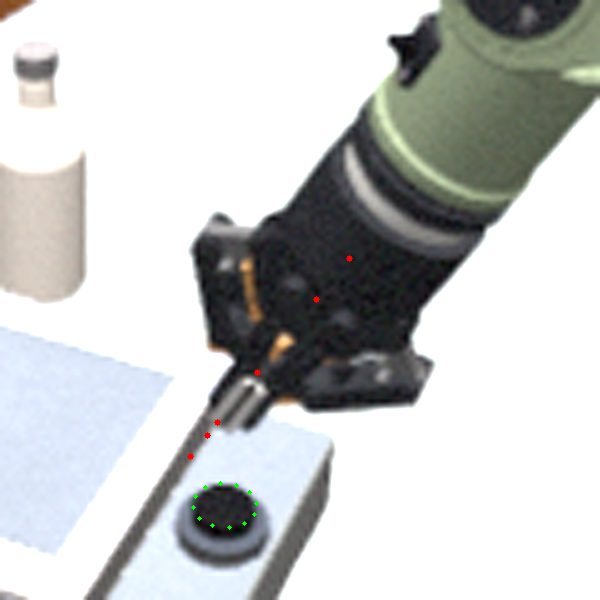

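View pics/t3.png

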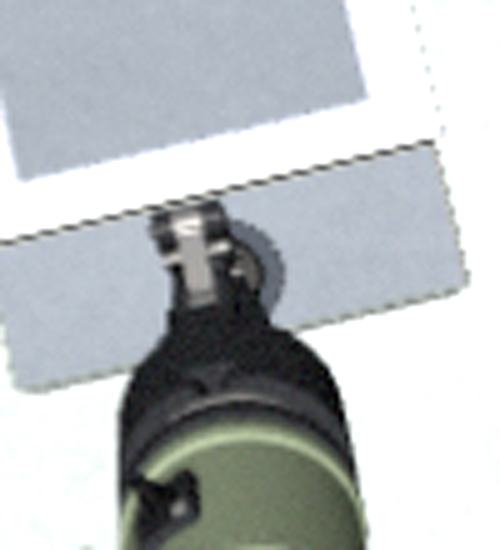

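Run:
```python
from plan import *
from h import *
show();P=camera('side');T=camera('top');c,r,_=cur()
cv2.imwrite('pics/t5.png',cv2.convertScaleAbs(cv2.resize(T['color'][180:300,240:360,::-1],None,fx=5,fy=5,interpolation=cv2.INTER_CUBIC),alpha=2.2))
cv2.imwrite('pics/s5.png',cv2.convertScaleAbs(cv2.resize(P['color'][140:230,300:390,::-1],None,fx=7,fy=7,interpolation=cv2.INTER_CUBIC),alpha=2.2))
for L in(0,30,100,130,200,300):
  q=c+r.apply([0,0,-L/1e3]); print(L,w2b(q),proj(P,q)[0],proj(T,q)[0])
```

```text
t 4.7 box mm [-92.479   -0.1162 104.0385] pitch 63.91270112906075 x [-0.0055  1.     -0.0032] F [ 0.0847 -1.1218  0.9138] w -0.00025820095727118836 q [-0.101  -0.1193  2.1712  0.2271  0.6675 -0.4784]
0 [-92.2012  -0.0622 104.029 ] [322.4953 215.7186] [301.528  224.4828]
30 [-105.4004   -0.0552  130.9693] [327.8288 209.0726] [302.1285 230.1581]
100 [-136.1985   -0.039   193.83  ] [341.3255 192.2576] [303.7076 245.0612]
130 [-149.3977   -0.032   220.7704] [347.6129 184.4255] [304.4735 252.2786]
200 [-180.1958   -0.0158  283.6311] [363.6492 164.4534] [306.5193 271.518 ]
300 [-224.1932    0.0074  373.4322] [390.5847 130.9189] [310.2763 306.711 ]
```

View pics/t5.png

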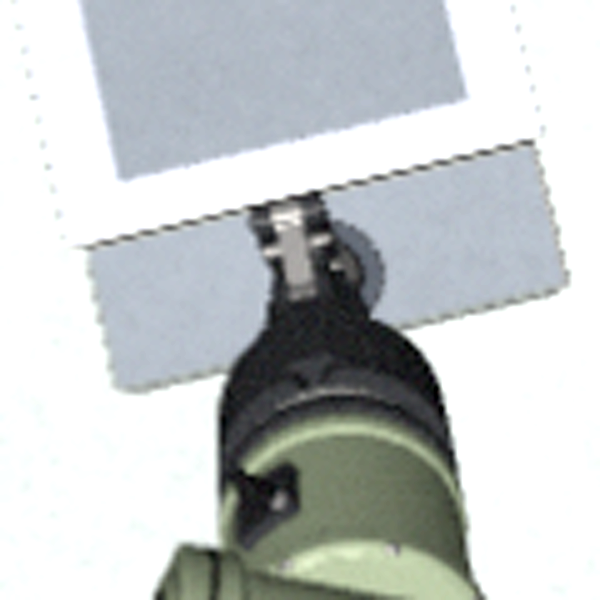

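View pics/s5.png

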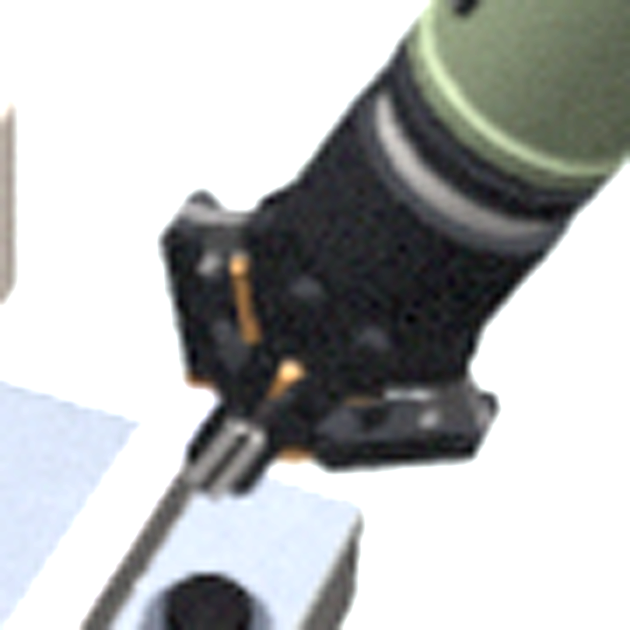

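Emit:
drive_tool(dp=[[0,-5.5,0.5],[0,-3,6.3],[0,-3,6.3],[0,0,0]], angular=[[0,0,0],[0,0,0],[0,0,0],[0,0,0]])

```text
time_s: 5.3
eef_pos: [0.4996, 0.0841, 0.0863]
ee_rot: [0.141, 0.605, 0.763, 0.176]
contact_force: [0.0, 0.1, 0.0]
grip_width: 0.0003
```

Run:
```python
from plan import *
show()
```

```text
t 5.3 box mm [-95.9784  -0.219   86.2607] pitch 63.94978408363317 x [-0.0066  1.     -0.0031] F [0.0414 0.1363 0.005 ] w 0.00026650608003122076 q [-0.1048 -0.0919  2.1924  0.245   0.6219 -0.5038]
```

Emit:
drive_tool(dp=[[0,-4,2.5],[0,-2.5,3.5],[0,0,0]], angular=[[0,0,0],[0,0,0],[0,0,0]])

```text
time_s: 5.68
eef_pos: [0.4961, 0.0833, 0.0772]
ee_rot: [0.141, 0.605, 0.763, 0.175]
contact_force: [0.2, 1.0, -0.3]
grip_width: 0.0004
```

Run:
```python
from plan import *
from h import *
show();P=snap('side','s6.png');show()
cv2.imwrite('pics/s6z.png',cv2.convertScaleAbs(cv2.resize(P['color'][160:260,290:390,::-1],None,fx=6,fy=6,interpolation=cv2.INTER_CUBIC),alpha=2.2))
```

```text
t 5.675 box mm [-99.5751  -0.2381  77.1938] pitch 63.978314785410284 x [-0.0065  1.     -0.0029] F [ 0.2324  0.9681 -0.3082] w 0.0003874865307717567 q [-0.1083 -0.0812  2.2065  0.2558  0.5991 -0.5191]
t 5.725 box mm [-99.3643  -0.2713  77.4401] pitch 63.95472770968221 x [-0.0065  1.     -0.0031] F [0.3823 0.3039 0.0565] w 2.7450853802116094e-05 q [-0.1082 -0.0814  2.2062  0.2558  0.5992 -0.5191]
```

View pics/s6z.png

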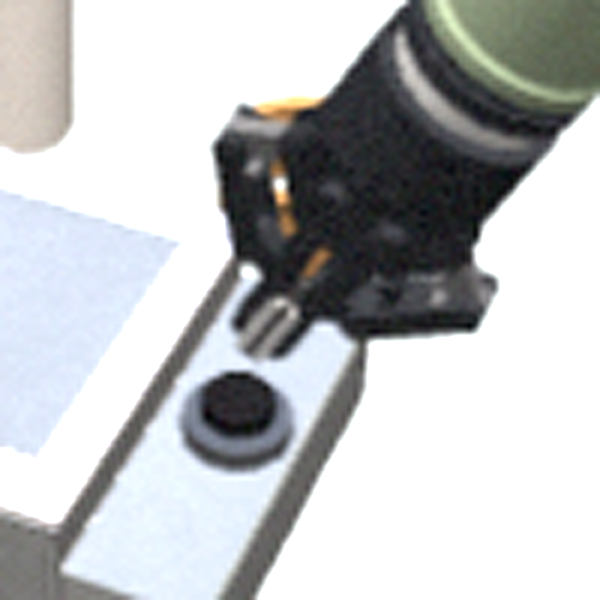

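Emit:
drive_tool(dp=[[0,4.5,8],[0,0,5],[0,-2,4],[0,0,0]], angular=[[0,0,0],[0,0,0],[0,0,0],[0,0,0]])

```text
time_s: 6.22
eef_pos: [0.507, 0.0856, 0.0626]
ee_rot: [0.142, 0.605, 0.763, 0.176]
contact_force: [-0.4, -0.4, 0.8]
grip_width: -0.0004
```

Run:
```python
from plan import *
from h import *
show();P=snap('side','s7.png');T=camera('top')
a=cv2.convertScaleAbs(cv2.resize(P['color'][180:250,300:370,::-1],None,fx=6,fy=6,interpolation=cv2.INTER_CUBIC),alpha=2.2)
b=cv2.convertScaleAbs(cv2.resize(T['color'][200:270,270:340,::-1],None,fx=5.5,fy=6,interpolation=cv2.INTER_CUBIC),alpha=2.2)
cv2.imwrite('pics/s7z.png',np.hstack([a,b]))
```

```text
t 6.225 box mm [-88.3658  -0.3859  62.6036] pitch 63.91035061847502 x [-0.0066  1.     -0.0033] F [-0.4163 -0.4236  0.7988] w -0.00035865311034659743 q [-0.0983 -0.0227  2.192   0.2669  0.5533 -0.5259]
```

View pics/s7z.png

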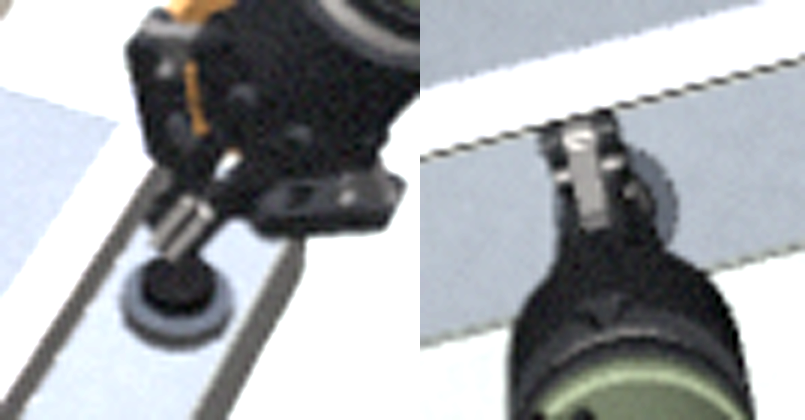

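Emit:
drive_tool(dp=[[0,-3.5,4],[0,-2,4],[0,0,0]], angular=[[0,0,0],[0,0,0],[0,0,0]])

```text
time_s: 6.7
eef_pos: [0.5059, 0.0851, 0.0531]
ee_rot: [0.142, 0.605, 0.763, 0.176]
contact_force: [0.4, 0.3, 1.8]
grip_width: -0.0004
```

Run:
```python
from plan import *
show()
```

```text
t 6.7 box mm [-89.5784  -0.6266  53.1026] pitch 63.83339204237867 x [-0.0064  1.     -0.0038] F [0.4315 0.2895 1.8039] w -0.0004359945734283177 q [-0.1    -0.0042  2.2012  0.2811  0.5256 -0.5436]
```

Emit:
drive_tool(dp=[[0,-2,4],[0,-1.5,3]], angular=[[0,0,0],[0,0,0]])

```text
time_s: 6.95
eef_pos: [0.5065, 0.085, 0.0456]
ee_rot: [0.143, 0.605, 0.763, 0.177]
contact_force: [-1.3, -1.2, 3.5]
grip_width: -0.0002
```

Run:
```python
from plan import *
from h import *
show();P=snap('side','s8.png')
a=cv2.convertScaleAbs(cv2.resize(P['color'][160:270,240:370,::-1],None,fx=5,fy=5,interpolation=cv2.INTER_CUBIC),alpha=2)
cv2.imwrite('pics/s8z.png',a)
```

```text
t 6.95 box mm [-88.9837  -0.8424  45.5766] pitch 63.74999884338056 x [-0.0064  1.     -0.0042] F [-1.2603 -1.1871  3.5486] w -0.00019660133740447033 q [-0.1001  0.0144  2.2049  0.2933  0.5028 -0.5576]
```

View pics/s8z.png

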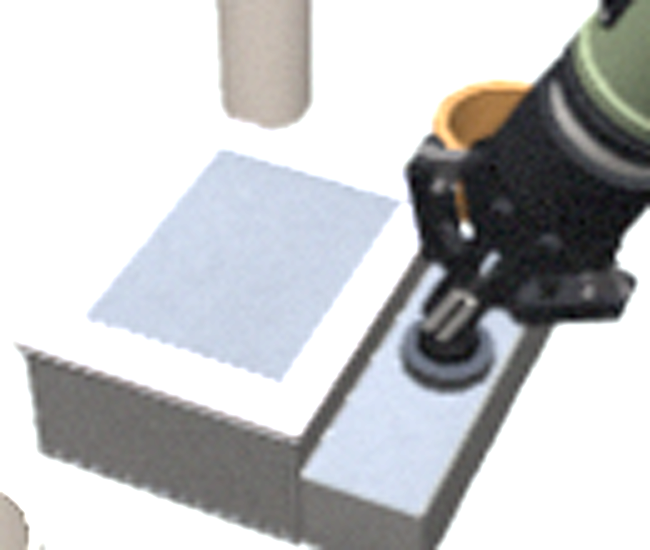

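Emit:
drive_tool(dp=[[0,-1,2.5],[0,-0.5,1]], angular=[[0,0,0],[0,0,0]])

```text
time_s: 7.25
eef_pos: [0.5068, 0.085, 0.0416]
ee_rot: [0.143, 0.605, 0.763, 0.177]
contact_force: [-2.3, -0.8, 6.7]
grip_width: -0.0002
```

Run:
```python
from plan import *
from h import *
show();P=snap('side','s9.png')
a=cv2.convertScaleAbs(cv2.resize(P['color'][160:270,240:370,::-1],None,fx=5,fy=5,interpolation=cv2.INTER_CUBIC),alpha=2)
cv2.imwrite('pics/s9z.png',a)
```

```text
t 7.25 box mm [-88.6867  -0.8881  41.6287] pitch 63.74211135122536 x [-0.0066  1.     -0.0043] F [-2.2572 -0.8163  6.7101] w -0.00022101809130876197 q [-0.0999  0.0245  2.2062  0.2995  0.4917 -0.5646]
```

View pics/s9z.png

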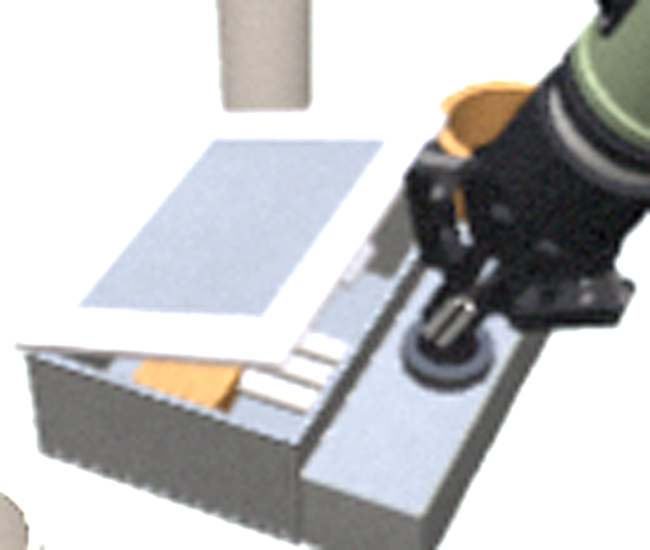

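Emit:
drive_tool(dp=[[0,0,-10],[0,0,-20],[0,0,-25],[0,0,-25],[0,0,0]], angular=[[0,0,0],[0,0,0],[0,0,0],[0,0,0],[0,0,0]], gripper=1)

```text
time_s: 7.92
eef_pos: [0.4696, 0.0768, 0.1152]
ee_rot: [0.142, 0.605, 0.763, 0.176]
contact_force: [0.3, -0.2, 0.7]
grip_width: -0.0003
```

Run:
```python
from plan import *
from h import *
show();P=snap('side','s10.png');T=camera('top')
for n,p in(('s',P),('t',T)):
  for t in('lid_edge','lid_hinge'):
    print(n,t,[(np.round(q['at'],1),round(q['conf'],2)) for q in place_of(p,t)[:2]])
  for th in (.5,.61,.7): print(n,th,proj(p,b2w([75-152*np.cos(th),0,76+152*np.sin(th)]))[0],proj(p,b2w([75-152*np.cos(th),102,76+152*np.sin(th)]))[0])
a=cv2.convertScaleAbs(cv2.resize(P['color'][120:270,230:390,::-1],None,fx=4,fy=4,interpolation=cv2.INTER_CUBIC),alpha=2)
cv2.imwrite('pics/s10z.png',a)
```

```text
t 7.925 box mm [-126.7862   -0.6791  115.2039] pitch 63.889488440246154 x [-0.0066  1.     -0.0045] F [ 0.2774 -0.1696  0.683 ] w -0.0003310235937964395 q [-0.1371 -0.232   2.2347  0.2348  0.7222 -0.511 ]
s lid_edge [(array([305.9, 190.9]), 0.78), (array([233.7, 296.5]), 0.21)]
s lid_hinge [(array([263.2, 202.4]), 0.6), (array([288.7, 236.1]), 0.49)]
s 0.5 [310.2222 198.1855] [291.4308 224.6211]
s 0.61 [306.9432 192.6788] [287.7184 218.8552]
s 0.7 [303.7997 188.2426] [284.195  214.1841]
t lid_edge []
t lid_hinge [(array([286.1, 148.9]), 0.85)]
t 0.5 [296.1592 205.9053] [244.7948 217.8276]
t 0.61 [294.5755 200.5975] [242.3876 212.7224]
t 0.7 [293.146  195.6006] [240.3279 207.8833]
```

View pics/s10z.png

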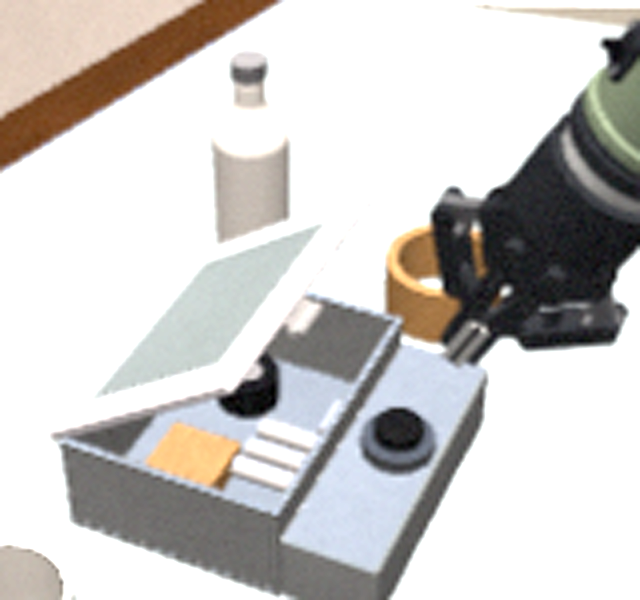

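Run:
```python
from plan import *
go([-62,40,177],45,5)
```

```text
5 dp [[7.9, 17.6, -6.0], [7.9, 18.0, -4.8], [7.9, 18.2, -3.5], [7.9, 18.4, -2.3], [8.0, 18.5, -1.1]]
ang [-3.8, -0.0, 0.1] x 5
```

Emit:
drive_tool(dp=[[8,17.6,-6],[8,18,-5],[8,18,-3.5],[8,18.5,-2],[8,18.5,-1]], angular=[[-3.8,0,0],[-3.8,0,0],[-3.8,0,0],[-3.8,0,0],[-3.8,0,0]], gripper=0.68)

```text
time_s: 8.85
eef_pos: [0.5237, 0.1326, 0.1731]
ee_rot: [0.236, 0.575, 0.724, 0.298]
contact_force: [0.3, 0.4, 0.2]
grip_width: 0.0275
```

Emit:
drive_tool(dp=[[0,0,0],[0,0,0]], angular=[[0,0,0],[0,0,0]])

```text
time_s: 9.1
eef_pos: [0.5226, 0.133, 0.171]
ee_rot: [0.235, 0.575, 0.725, 0.297]
contact_force: [0.3, -0.3, -0.3]
grip_width: 0.0271
```

```bash
cat > look.py <<'E'
from plan import *
from h import *
import sys
def look(fn,th,y=40):
    show();P=camera('side');T=camera('top');c,r,_=cur()
    out=[]
    for p,(r0,c0,h,w,f) in((P,(120,230,150,160,4)),(T,(130,220,150,100,4))):
        a=cv2.convertScaleAbs(cv2.resize(p['color'][r0:r0+h,c0:c0+w,::-1],None,fx=f,fy=f,interpolation=cv2.INTER_CUBIC),alpha=1.6)
        def d(X,col):
            u=proj(p,X)[0];cv2.circle(a,tuple(int(k) for k in (u-[c0,r0]+.5)*f),3,col,-1)
        for L in(0,34,100): d(c+r.apply([0,0,-L/1e3]),(0,0,255))
        for yy in(-102,y,102): d(b2w([75-152*np.cos(th),yy,76+152*np.sin(th)]),(0,255,0))
        out.append(a[:600])
    cv2.imwrite('pics/'+fn,np.hstack(out)[:, :1040]) if 0 else [cv2.imwrite('pics/'+k+fn,o) for k,o in zip('st',out)]
E
python3 -c "
from look import *
look('11.png',.62)"
```

```text
t 9.1 box mm [-62.6894  42.4673 171.015 ] pitch 45.49513468076202 x [-0.0069  1.      0.0019] F [ 0.2898 -0.3203 -0.3421] w 0.02714563753389483 q [-0.0344 -0.2977  2.3036  0.4709  0.4179 -0.6246]
```

View pics/s11.png

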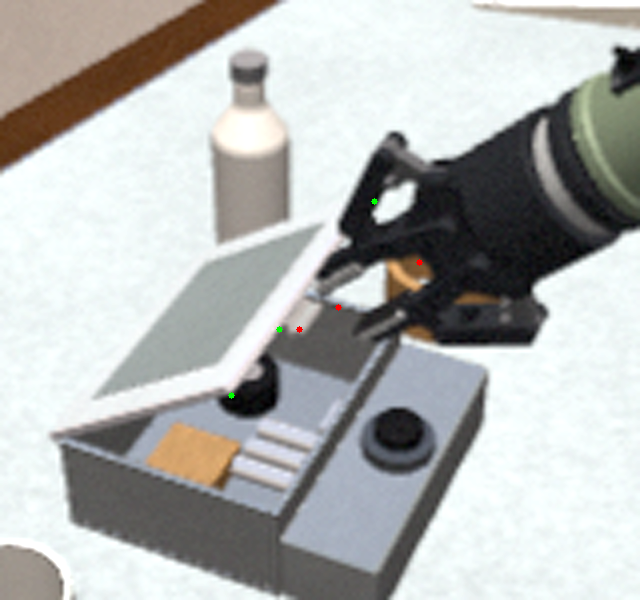

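View pics/t11.png

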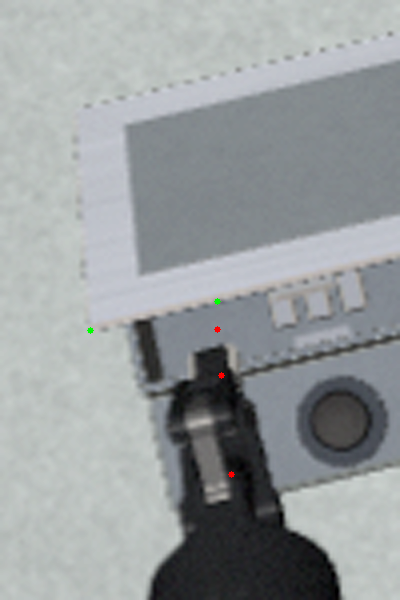

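Emit:
drive_tool(dp=[[0,5,10],[0,5,15],[0,0,15],[0,0,8],[0,0,0]], angular=[[0,0,0],[0,0,0],[0,0,0],[0,0,0],[0,0,0]])

```text
time_s: 9.82
eef_pos: [0.5644, 0.1409, 0.1433]
ee_rot: [0.235, 0.576, 0.724, 0.297]
contact_force: [0.9, 1.0, 0.3]
grip_width: 0.0271
```

```bash
python3 -c "
from look import *
look('12.png',.62)"
```

```text
t 9.825 box mm [-20.1509  40.856  143.2612] pitch 45.52569513603144 x [-0.0045  1.      0.0014] F [0.8803 1.0324 0.2786] w 0.027142430277984183 q [-0.0035 -0.1176  2.2359  0.5645  0.3058 -0.7082]
```

View pics/s12.png

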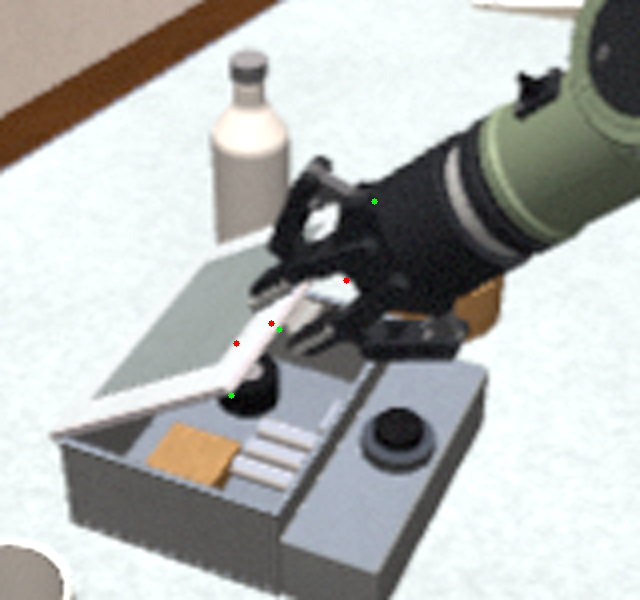

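View pics/t12.png

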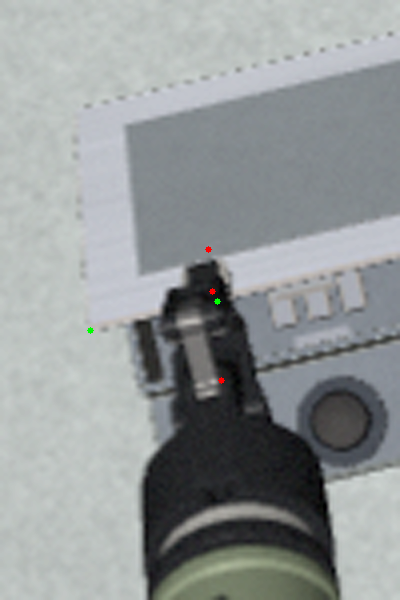

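Emit:
drive_tool(dp=[[0,1,6],[0,0,5],[0,0,0],[0,0,0]], angular=[[0,0,0],[0,0,0],[0,0,0],[0,0,0]], gripper=0.8)

```text
time_s: 10.42
eef_pos: [0.5732, 0.1429, 0.1373]
ee_rot: [0.236, 0.576, 0.724, 0.297]
contact_force: [0.2, -1.0, -0.4]
grip_width: 0.0169
```

```bash
python3 -c "
from look import *
look('13.png',.62)"
```

```text
t 10.425 box mm [-11.1433  40.8696 137.3485] pitch 45.370456335563325 x [-0.0046  1.      0.0007] F [ 0.182  -0.9747 -0.3759] w 0.016868317657735422 q [ 0.0026 -0.0819  2.2221  0.5983  0.2823 -0.7403]
```

View pics/s13.png

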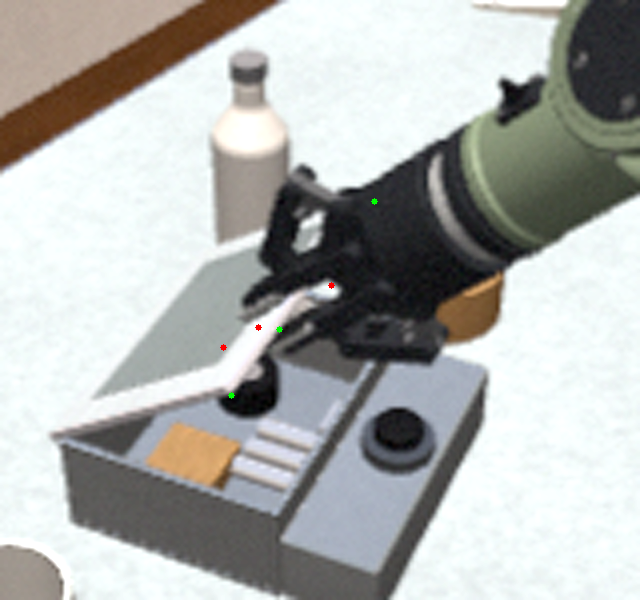

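```bash
cat > arc.py <<'E'
from plan import *
def wp(th,r=139):
    a=np.degrees(th); ph=np.radians(a+10*np.clip((100-a)/64,0,1)-4*np.clip((a-80)/20,0,1))
    t=np.array([75,0,76])+r*np.array([-np.cos(th),0,np.sin(th)])+4*np.array([np.sin(th),0,np.cos(th)])
    return t+34*np.array([np.cos(ph),0,-np.sin(ph)])+[0,41,0],ph
def est():
    p,r,s=cur(); m=Rb.T@r.as_matrix(); t=w2b(p-m0(r)*.034)-[75,0,76]
    return np.arctan2(t[2],-t[0])-4/139,np.hypot(t[0],t[2])
def m0(r): return r.as_matrix()[:,2]
def arc(n,step):
    th,r=est(); print('lid est deg',np.degrees(th),'r',r); show()
    p,R0,_=cur(); dp=[];an=[]
    for i in range(n):
        th+=np.radians(step); q,ph=wp(th); pt=b2w(q); rt=R.from_matrix(tool(ph))
        dp.append(np.round(R0.inv().apply(pt-p)*1000,1).tolist()); an.append(np.round(np.degrees((R0.inv()*rt).as_rotvec()),1).tolist()); p=pt;R0=rt
    print('dp',dp);print('an',an)
E
python3 -c "
from arc import *
arc(5,2.5)"
```

```text
lid est deg 36.222570506773266 r 139.43284533072057
t 10.525 box mm [-11.1789  40.8628 137.4027] pitch 45.36440452888981 x [-0.0046  1.      0.0007] F [-0.7056  0.7305  0.6884] w 0.0170227869670815 q [ 0.0026 -0.0821  2.2222  0.5983  0.2823 -0.7403]
dp [[0.1, 4.3, -0.3], [0.0, 4.8, -0.7], [-0.0, 4.8, -0.7], [-0.0, 4.8, -0.6], [0.0, 4.8, -0.6]]
an [[2.9, -0.2, 0.2], [2.1, 0.0, -0.0], [2.1, 0.0, 0.0], [2.1, 0.0, -0.0], [2.1, 0.0, 0.0]]
```

Emit:
drive_tool(dp=[[0,4.5,-0.5],[0,5,-0.7],[0,5,-0.7],[0,5,-0.6],[0,5,-0.6]], angular=[[2.5,0,0],[2.1,0,0],[2.1,0,0],[2.1,0,0],[2.1,0,0]])

```text
time_s: 11.15
eef_pos: [0.5838, 0.1463, 0.1504]
ee_rot: [0.174, 0.597, 0.751, 0.221]
contact_force: [-1.6, 0.6, -0.2]
grip_width: 0.0172
```

```bash
python3 -c "
from arc import *
arc(5,2.8)
from look import *
look('14.png',est()[0])"
```

```text
lid est deg 46.142488757692746 r 139.02051398179069
t 11.15 box mm [ -0.0415  41.9301 150.3548] pitch 57.32170274202693 x [-0.0049  1.      0.0024] F [-1.6341  0.6065 -0.2046] w 0.0171618359855477 q [ 0.0415 -0.0303  2.0248  0.1832  0.5927 -0.3082]
dp [[-0.9, 7.0, -1.0], [0.0, 5.4, -0.6], [-0.0, 5.4, -0.6], [0.0, 5.4, -0.5], [-0.0, 5.4, -0.5]]
an [[-0.4, -0.3, 0.2], [2.4, 0.0, 0.0], [2.4, 0.0, -0.0], [2.4, -0.0, 0.0], [2.4, 0.0, -0.0]]
t 11.15 box mm [ -0.0415  41.9301 150.3548] pitch 57.32170274202693 x [-0.0049  1.      0.0024] F [-1.6341  0.6065 -0.2046] w 0.0171618359855477 q [ 0.0415 -0.0303  2.0248  0.1832  0.5927 -0.3082]
```

View pics/s14.png

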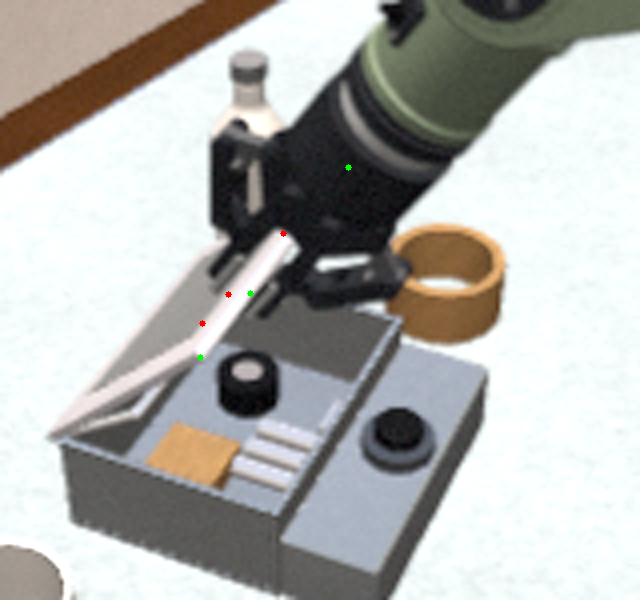

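Emit:
drive_tool(dp=[[0,6,-1],[0,5.5,-0.6],[0,5.5,-0.6],[0,5.5,-0.5],[0,5.5,-0.5]], angular=[[0.5,0,0],[2.2,0,0],[2.3,0,0],[2.3,0,0],[2.3,0,0]])

```text
time_s: 11.88
eef_pos: [0.6042, 0.1514, 0.1657]
ee_rot: [0.121, 0.61, 0.767, 0.155]
contact_force: [-1.3, 0.3, -0.0]
grip_width: 0.0175
```

```bash
python3 -c "
from arc import *
arc(5,2.8)
from look import *
look('15.png',est()[0])"
```

```text
lid est deg 59.347634901529226 r 138.47323420196747
t 11.875 box mm [ 20.9668  42.375  165.7358] pitch 67.32399176343438 x [-0.0048  1.      0.0033] F [-1.2687  0.3224 -0.0442] w 0.017462865172136268 q [ 0.0706  0.0767  1.8134  0.0833  0.8621 -0.1978]
dp [[-1.4, 6.3, -1.2], [0.0, 5.4, -0.4], [0.0, 5.4, -0.3], [0.0, 5.4, -0.3], [-0.0, 5.4, -0.2]]
an [[0.7, -0.3, 0.2], [2.4, 0.0, 0.0], [2.4, 0.0, -0.0], [2.4, -0.0, 0.0], [2.4, 0.0, -0.0]]
t 11.875 box mm [ 20.9668  42.375  165.7358] pitch 67.32399176343438 x [-0.0048  1.      0.0033] F [-1.2687  0.3224 -0.0442] w 0.017462865172136268 q [ 0.0706  0.0767  1.8134  0.0833  0.8621 -0.1978]
```

View pics/s15.png

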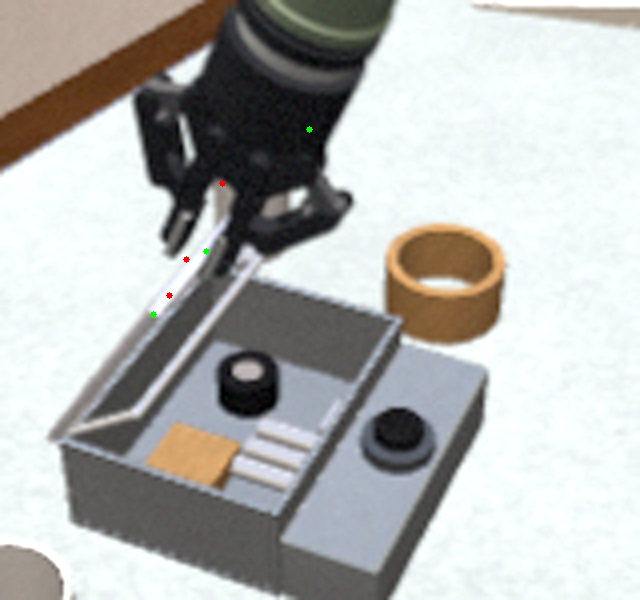

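Emit:
drive_tool(dp=[[-0.5,5.5,-1],[0,5.3,-0.4],[0,5.3,-0.3],[0,5,-0.3],[0,5,-0.2]], angular=[[1,0,0],[2.2,0,0],[2.2,0,0],[2.2,0,0],[2.2,0,0]])

```text
time_s: 12.6
eef_pos: [0.6272, 0.1564, 0.1762]
ee_rot: [0.067, 0.619, 0.778, 0.087]
contact_force: [-0.0, 0.6, 0.2]
grip_width: 0.0173
```

```bash
python3 -c "
from arc import *
arc(5,2.3)
from look import *
look('16.png',est()[0])"
```

```text
lid est deg 72.48536618973536 r 138.67480217282758
t 12.6 box mm [ 44.5091  42.148  176.212 ] pitch 77.39313277271869 x [-0.0045  1.      0.0041] F [-0.0231  0.55    0.2234] w 0.01731001596630341 q [ 0.0923  0.2193  1.5857  0.037   1.1193 -0.1467]
dp [[-1.2, 4.8, -0.6], [-0.0, 4.4, -0.1], [0.0, 4.4, -0.1], [0.0, 4.6, -0.1], [-0.0, 4.7, 0.0]]
an [[1.3, -0.3, 0.2], [1.9, -0.0, -0.0], [1.9, 0.0, 0.0], [1.6, -0.0, 0.0], [1.5, -0.0, -0.0]]
t 12.6 box mm [ 44.5091  42.148  176.212 ] pitch 77.39313277271869 x [-0.0045  1.      0.0041] F [-0.0231  0.55    0.2234] w 0.01731001596630341 q [ 0.0923  0.2193  1.5857  0.037   1.1193 -0.1467]
```

View pics/s16.png

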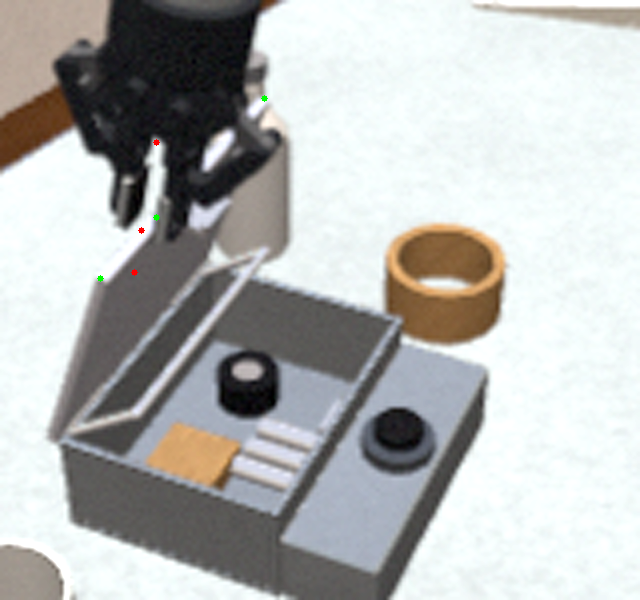

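Emit:
drive_tool(dp=[[-0.5,4.5,-0.6],[0,4.4,0],[0,4.4,0],[0,4.4,0],[0,4.4,0]], angular=[[1.3,0,0],[1.9,0,0],[1.9,0,0],[1.6,0,0],[1.5,0,0]], gripper=0.85)

```text
time_s: 13.32
eef_pos: [0.6489, 0.1608, 0.1804]
ee_rot: [0.021, 0.622, 0.782, 0.03]
contact_force: [-0.1, -0.3, -0.4]
grip_width: 0.013
```

```bash
python3 -c "
from arc import *
arc(5,2)
from look import *
look('17.png',est()[0])"
```

```text
lid est deg 83.87493199730278 r 138.77383250409167
t 13.325 box mm [ 66.6627  41.6392 180.4425] pitch 85.79423671300758 x [-0.004   1.      0.0045] F [-0.0848 -0.3164 -0.4324] w 0.01301805234072167 q [ 0.1066  0.3605  1.3805  0.0136  1.3283 -0.1226]
dp [[-0.7, 4.2, -0.2], [0.0, 4.1, 0.1], [-0.0, 4.1, 0.2], [-0.0, 4.1, 0.2], [0.0, 4.1, 0.3]]
an [[1.1, -0.3, 0.2], [1.3, 0.0, -0.0], [1.3, -0.0, 0.0], [1.3, 0.0, -0.0], [1.3, 0.0, 0.0]]
t 13.325 box mm [ 66.6627  41.6392 180.4425] pitch 85.79423671300758 x [-0.004   1.      0.0045] F [-0.0848 -0.3164 -0.4324] w 0.01301805234072167 q [ 0.1066  0.3605  1.3805  0.0136  1.3283 -0.1226]
```

View pics/s17.png

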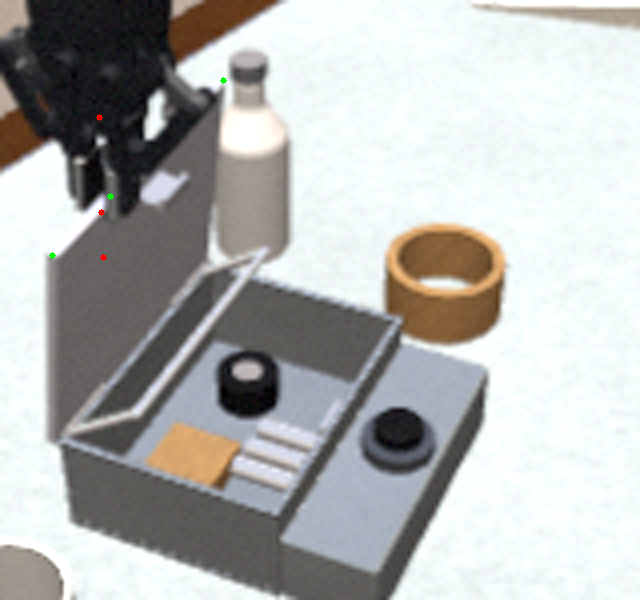

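Emit:
drive_tool(dp=[[-0.5,4.2,0],[0,4.1,0.1],[0,4.1,0.2],[0,4.1,0.2],[0,4.1,0.3]], angular=[[1.2,0,0],[1.4,0,0],[1.4,0,0],[1.4,0,0],[1.4,0,0]])

```text
time_s: 14.05
eef_pos: [0.6704, 0.165, 0.1803]
ee_rot: [-0.017, 0.622, 0.782, -0.018]
contact_force: [0.1, 0.6, 0.1]
grip_width: 0.0126
```

```bash
python3 -c "
from arc import *
arc(5,2)
from look import *
look('18.png',est()[0])"
```

```text
lid est deg 94.63604055629165 r 139.06626304342117
t 14.05 box mm [ 88.5229  41.0333 180.2733] pitch 92.86748193908304 x [-0.0038  1.      0.0043] F [0.1149 0.5772 0.0758] w 0.012577639059507198 q [ 0.1168  0.4978  1.1884 -0.0012  1.5055 -0.1096]
dp [[-0.1, 4.3, 0.4], [-0.0, 4.1, 0.5], [0.0, 3.9, 0.5], [0.0, 3.6, 0.5], [-0.0, 3.6, 0.5]]
an [[1.0, -0.2, 0.2], [1.3, 0.0, -0.0], [1.5, 0.0, 0.0], [2.0, -0.0, -0.0], [2.0, 0.0, 0.0]]
t 14.05 box mm [ 88.5229  41.0333 180.2733] pitch 92.86748193908304 x [-0.0038  1.      0.0043] F [0.1149 0.5772 0.0758] w 0.012577639059507198 q [ 0.1168  0.4978  1.1884 -0.0012  1.5055 -0.1096]
```

View pics/s18.png

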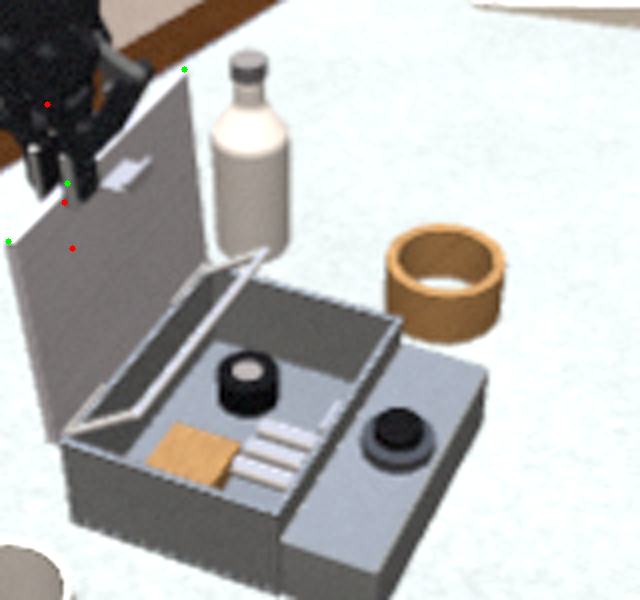

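Past upright, held between the fingers; now lower it on to its stop at 106°.

Emit:
drive_tool(dp=[[0,4.2,0.4],[0,4,0.5],[0,3.5,0.5],[0,3,0.5],[0,2.5,0.4]], angular=[[1,0,0],[1.4,0,0],[1.6,0,0],[1.6,0,0],[1.6,0,0]])

```text
time_s: 14.78
eef_pos: [0.688, 0.1691, 0.1764]
ee_rot: [-0.058, 0.62, 0.779, -0.069]
contact_force: [-0.1, 0.3, 0.4]
grip_width: 0.0128
```

```bash
python3 -c "
from arc import *
arc(3,1)
from look import *
look('19.png',est()[0])"
```

```text
lid est deg 104.08072086351447 r 139.01201515302907
t 14.775 box mm [106.6129  41.0984 176.3533] pitch 100.28882903650467 x [-0.0037  1.      0.0043] F [-0.1059  0.3038  0.3801] w 0.01282622324571132 q [ 0.1258  0.6447  0.9865 -0.0138  1.6895 -0.1012]
dp [[-0.1, 1.9, 0.2], [-0.0, 1.8, 0.3], [0.0, 1.8, 0.3]]
an [[0.8, -0.2, 0.3], [1.0, 0.0, -0.0], [1.0, 0.0, -0.0]]
t 14.775 box mm [106.6129  41.0984 176.3533] pitch 100.28882903650467 x [-0.0037  1.      0.0043] F [-0.1059  0.3038  0.3801] w 0.01282622324571132 q [ 0.1258  0.6447  0.9865 -0.0138  1.6895 -0.1012]
```

View pics/s19.png

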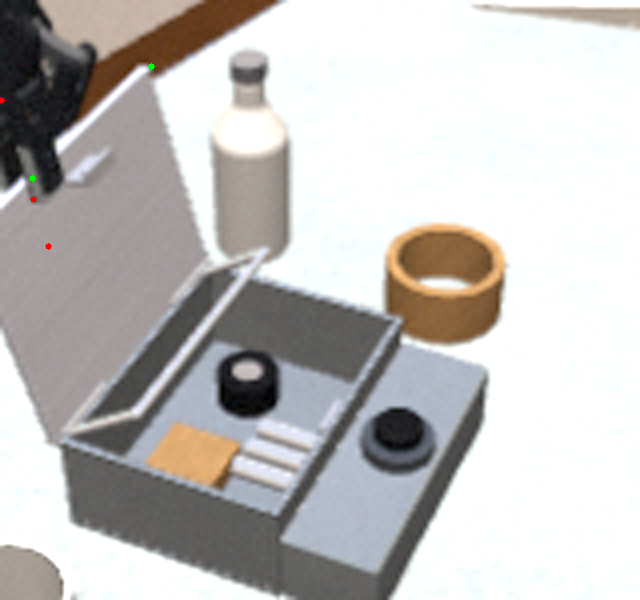

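Emit:
drive_tool(dp=[[0,2,0.2],[0,1.8,0.2],[0,1.5,0.2],[0,0,0]], angular=[[0.8,0,0],[0.8,0,0],[0.8,0,0],[0,0,0]])

```text
time_s: 15.38
eef_pos: [0.6933, 0.1702, 0.1741]
ee_rot: [-0.071, 0.619, 0.778, -0.086]
contact_force: [-0.1, -0.4, -0.8]
grip_width: 0.0128
```

Emit:
drive_tool(dp=[[0,0,0],[0,0,0],[0,0,0]], angular=[[0,0,0],[0,0,0],[0,0,0]], gripper=0.68)

```text
time_s: 15.75
eef_pos: [0.6931, 0.1702, 0.1743]
ee_rot: [-0.071, 0.619, 0.778, -0.086]
contact_force: [-0.1, -0.1, 1.0]
grip_width: 0.0274
```

```bash
python3 -c "
from arc import *
arc(1,0)
from look import *
look('20.png',1.85)"
```

```text
lid est deg 106.97474150039743 r 138.73373182355016
t 15.75 box mm [111.7581  41.0596 174.3175] pitch 102.82372740455155 x [-0.0035  1.      0.0043] F [-0.1202 -0.0775  1.0343] w 0.02742152002385948 q [ 0.1284  0.6959  0.9164 -0.0178  1.7524 -0.0994]
dp [[-0.1, -0.1, -0.3]]
an [[0.2, -0.2, 0.3]]
t 15.75 box mm [111.7581  41.0596 174.3175] pitch 102.82372740455155 x [-0.0035  1.      0.0043] F [-0.1202 -0.0775  1.0343] w 0.02742152002385948 q [ 0.1284  0.6959  0.9164 -0.0178  1.7524 -0.0994]
```

View pics/s20.png

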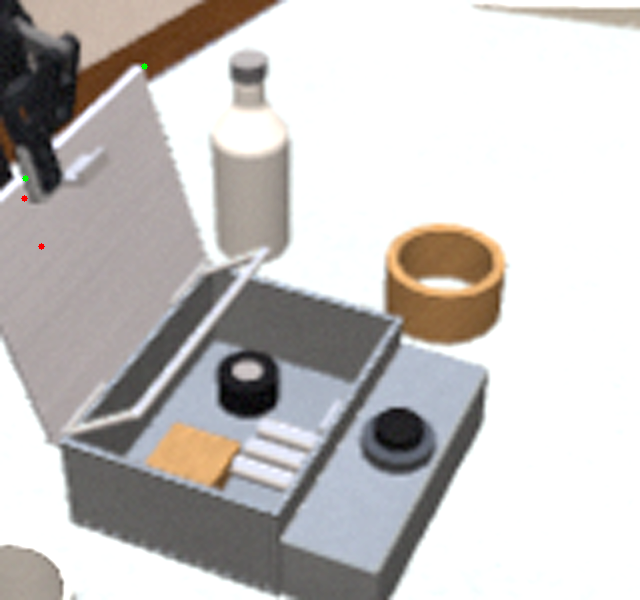

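View pics/t20.png

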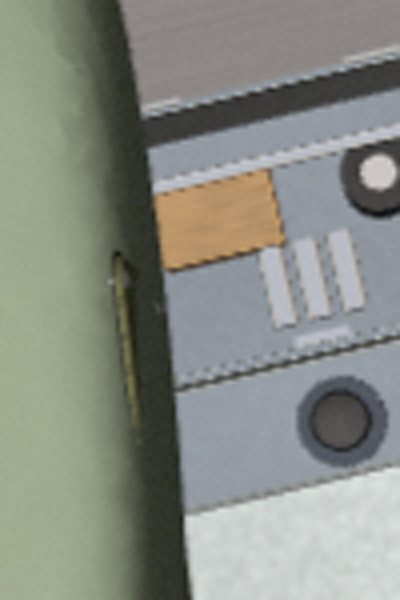

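Emit:
drive_tool(dp=[[0,0.5,-8],[0,0.7,-12],[0,0.8,-15],[0,0.8,-18],[0,0,-20]], angular=[[0,0,0],[0,0,0],[0,0,0],[0,0,0],[0,0,0]])

```text
time_s: 16.48
eef_pos: [0.7124, 0.1743, 0.2491]
ee_rot: [-0.071, 0.619, 0.778, -0.086]
contact_force: [-0.1, 0.6, -0.7]
grip_width: 0.0274
```

Emit:
drive_tool(dp=[[0,0,-20],[0,0,-20],[0,-15,-15],[0,-25,-5],[0,-25,0]], angular=[[0,0,0],[0,0,0],[0,0,0],[0,0,0],[0,0,0]])

```text
time_s: 17.1
eef_pos: [0.6644, 0.1626, 0.331]
ee_rot: [-0.068, 0.619, 0.778, -0.083]
contact_force: [0.1, 0.2, -0.0]
grip_width: 0.0276
```

Run:
```python
from look import *
show();P=camera('side');T=camera('top')
cv2.imwrite('pics/s21.png',P['color'][:,:,::-1]);cv2.imwrite('pics/t21.png',T['color'][:,:,::-1])
for th in(1.78,1.85,1.9): print(th,[proj(P,b2w([75-152*np.cos(th),y,76+152*np.sin(th)]))[0] for y in(-102,0,102)])
for t in('lid_edge','mug','tape_roll','bottle'):
  print(t,[[np.round(q['at'],1) for q in place_of(p,t)[:1]] for p in(P,T)])
```

```text
t 17.1 box mm [ 82.1515  40.0067 331.0467] pitch 102.29564992777645 x [-0.0035  1.      0.0033] F [ 0.0698  0.1585 -0.0264] w 0.027571825853911058 q [ 0.1233  0.5703  0.7968 -0.0203  1.9882 -0.1093]
1.78 [array([269.0937, 136.2593]), array([248.5137, 155.8164]), array([224.3915, 178.6926])]
1.85 [array([265.7052, 136.2465]), array([244.9645, 155.7005]), array([220.6708, 178.439 ])]
1.9 [array([263.3579, 136.3938]), array([242.5146, 155.7817]), array([218.1138, 178.4297])]
lid_edge [[array([243.7, 157.9])], [array([273.6, 106.7])]]
mug [[array([231.5, 292.5])], []]
tape_roll [[array([337.6, 195.1])], [array([392.8, 198.3])]]
bottle [[array([296.1, 181. ])], [array([380.1, 124.2])]]
```

View pics/s21.png

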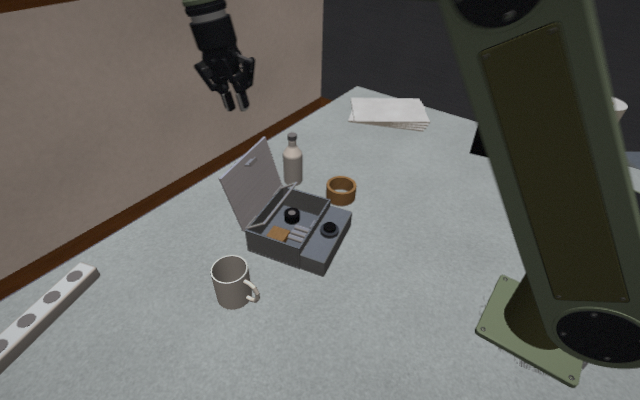

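View pics/t21.png

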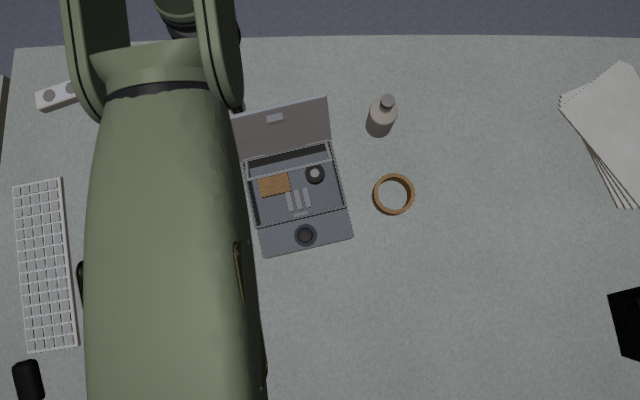

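The side picture shows the lid leaning open, with its edge middle at (244,158) as predicted for 1.85. The gripper hangs clear above it at about (235,90). The mug, roll and bottle are where they were.

Emit:
drive_tool(dp=[[0,0,0],[0,0,0],[0,0,0]], angular=[[0,0,0],[0,0,0],[0,0,0]])

```text
time_s: 17.98
eef_pos: [0.6661, 0.1629, 0.3268]
ee_rot: [-0.07, 0.619, 0.778, -0.084]
contact_force: [0.7, -0.4, -0.4]
grip_width: 0.0273
```

Run:
```python
from look import *
show();P=camera('side');a=cv2.imread('pics/side0.png')[:,:,::-1].astype(int)
d=np.abs(P['color'].astype(int)-a).max(2)
for n,(x0,y0,x1,y1) in dict(mug=(208,252,262,310),roll=(326,177,358,205),bottle=(282,132,304,186)).items(): print(n,(d[y0:y1,x0:x1]>25).mean())
print(place_of(P,'lid_edge')[:1]); print(sign_off())
```

```text
t 17.975 box mm [ 83.8216  39.9618 326.8208] pitch 102.56723391840784 x [-0.0035  1.      0.0039] F [ 0.706  -0.358  -0.4237] w 0.027332489258158333 q [ 0.1234  0.5789  0.7931 -0.0203  1.9881 -0.1092]
mug 0.0
roll 0.04241071428571429
bottle 0.018518518518518517
[{'at': [246.0, 156.0], 'conf': 0.68}]
the job is handed in; nothing more can be done
None
```

The box is open and the job was handed in at about 18 s. I pressed the button with the shut fingers, at about 7 N by the wrist reading, and the lid popped up to about 0.61. I then caged its front edge loosely between the fingers, 13–17 mm apart, without clamping it. I carried it over the upright at about 20°/s, set it down on its stop at about 1.85, opened the fingers and withdrew upward.

**Last checks:**
- **Lid:** the corner and edge positions in the side picture match the projection for 1.85.
- **Contact:** the gripper hangs well clear, and the wrist force is under 1 N, which is sensor noise.
- **Mug, roll and bottle:** none moved as far as the side picture shows. Comparing it with the first one, nothing changed around the mug, 4 % of pixels around the roll and 2 % around the bottle. I took those small changes to be shadow and the raised lid. In the last top picture the arm hid the mug, so only the side camera confirms it.

**Disagreement:** the real fingertips sat about 30 mm short of the reported TCP. The cameras showed it, and touching the button confirmed it. I allowed for that offset in every approach and did not find its cause.

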